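Run a flask of board lacquer on the touch mixer

TASK

Pull the round flask straight up out of its spring clip, keep it upright, carry it to the touch mixer and set its bulb in the mixer's sprung ring. Press the flask down until the ring is right down on its stop, and finish holding it pressed there: do not let go. Do not set the flask down anywhere else, and leave the other things on the bench where they are.

Things in the scene. Friction and masses are not known exactly. Their poses are not given: they have to be found in the camera images.
- flask: Loose amber glass flask with black cap, 116 mm tall, 0.11 to 0.18 kg. Origin: centre of its underside, z up; round about z. Flat foot 28 mm across, 6 mm high; ball-shaped bulb 60 mm across, its centre 30.5 mm up; neck 20 mm across; cylindrical cap 28 mm across from 84 to 116 mm up, the place to grip. It starts upright in the clip, its foot on the clip's plate.
- clip: Spring clip fixed to the bench, left or right: round aluminium plate 104 mm across, 12 mm thick, with three upright sprung prongs (to 62 mm high, 46 mm from the axis) whose round noses close over the bulb just above its widest part. Origin: centre of its underside. Pulling the flask straight up with about 8 to 15 N opens them; it is free after 20 mm, its foot above the prongs after 55 mm.
- mixer: Touch mixer, fixed to the bench, on the other side from the clip: white housing 120 x 110 mm (its x and y), 56 mm high, with a knob on its -x face; the sprung ring stands above its middle. Origin: centre of its underside on the bench, z up.
- ring_top (a point): Centre of the top rim of the mixer's sprung ring, 99 mm above the bench when up; it moves with the ring. The black ring is 64 mm across, 11 mm high, open through the middle, its inside a funnel narrowing from about 56 to 38 mm. The bulb seats in it with the flask's origin about 15 mm below this point.
- cradle (a joint): How far the ring is pressed down, m: 0 up, 0.018 down on its stop. A spring pushes it up: about 3 N starts it moving and 11 N on it reaches the stop; the flask's own weight does not move it.
- squeeze: Bystander: white squeeze bottle with a pointed nozzle, 56 mm across, 150 mm tall, upright. Origin: centre of its underside.
- spool: Bystander: grey wire spool standing on its flange, 60 mm across, 36 mm tall. Origin: centre of its underside.
- driver: Bystander: screwdriver lying on the bench, about 0.2 m long, along its x. Origin: on its underside, near its middle.
- jar: Bystander: low white jar with a black lid, 47 mm across, 42 mm tall. Origin: centre of its underside.

How it is judged:
By the outcome, as a careful person would: the job done as asked, in the order asked, and still so for the second after the job is handed in, while the arm keeps its last pose, push and grip.
It also fails if it takes over 51 s, if anything falls off the work surface, if the arm or the gripper's body presses on something with over 40 N, if the wrist force passes 120 N, or if a joint passes its speed limit or range.

ROBOT

A 7-joint arm with a two-finger parallel gripper is mounted at the origin on the work surface. World frame = base frame: x ahead of the robot, y to its left, z up, the work surface at z = 0. Lengths are in m, angles in rad, forces in N, time in s.
With the tool pointing down it reaches from about 0.4 to 0.85 m from the base axis. Payload 10.4 kg.
Tool frame: the origin (TCP) lies on the centre line of the jaws, within the pads' length; the fingertips stand 22 mm ahead of it and the grasp point (between the pads) lies 3 mm ahead of it; z points along the fingers, y is the line along which they close (so a half turn about z gives the same grasp; the last joint's range is limited). The gripper opens to 87 mm and grips with 3 to 60 N. Pads are 19 mm wide; open, the fingers measure 117 mm over their backs; the gripper's body (75 mm by 190 mm) begins 51 mm behind the grasp point.
Start: joints at [-1.341, 0.332, -0.065, 1.46, 0.022, 1.35, -0.088], TCP at [0.156, 0.605, 0.245] pointing down, gripper open.
Joint ranges: [-2.6, 2.6], [-0.5, 2.12], [-1.47, 1.34], [0.16, 2.42], [-1.27, 4.41], [0.06, 2.06], [-2.6, 2.6]. Speed limits (rad/s): [2.22, 2.22, 2.79, 2.79, 3.14, 3.14, 3.14].

INTERFACE

Orientations are given as a unit quaternion [x, y, z, w].
In Python, from bench import r, optics, telemetry gives the robot as it stands (r), with the cameras (optics) and the readings (telemetry).
- The arm moves only by the tool step_hand, called after "Request:" in YAML: its name, and indented under it one key for each argument. Schema: {"type":"object","properties":{"increments":{"type":"array","items":{"type":"number"},"minItems":5,"maxItems":60},"grip_force":{"type":"number"},"only":{"type":"string"},"quiet":{"type":"boolean"},"lines":{"type":"string"}},"required":["increments"],"additionalProperties":false}. increments is one flat list of numbers that holds 1 to 12 rows one after another, with no inner brackets; each row has 5 numbers: dx, dy, dz in parts of the range, where 1.0 means 1 m, then a turn about the tool's z in a scale on which 1.0 is 2 pi rad, then the finger opening in m; each row is the pose to reach, as a shift and turn from the pose commanded when the call began, along the tool's axes at that moment; what a row does not reach only later rows make up. A row lasts 1/10 s, in which the tool goes at most 0.05 m and 0.15 rad, less where a joint would pass 70% of its speed; a pose out of reach is approached as far as the arm can. The fingers move at their own pace and stop on an object; grip_force is the grip in N (left out, the last holds). Time passes only in rows, so rows that do not move let the fingers close. The tool returns the time, the measured TCP pose, the force, the opening and the grip force at its end. only (a regular expression) keeps the lines of the reply that match it, lines (a string "A,B") keeps lines A to B, and quiet returns only ok. Shift and turn numbers lie between -1 and 1, and a call with a number outside is refused. Input that does not fit is refused with a message, and nothing moves.
- telemetry.read_state(): the state, without advancing time (a new reading comes with each control period).
- optics.camera(name): name is "side" or "top" or "wrist"; returns a dict with "img" (400x640x3 uint8, red, green, blue), "fx", "fy", "cx", "cy" (pixels), "pose" (4x4, takes a point from camera to world coordinates). Camera axes: x right, y down, z forward; pixel columns grow to the right and rows downward; lengths in m; the calibration is good to about 2 mm. The wrist camera is an equidistant fisheye: a pixel r from the principal point sees the ray r / f radians off the axis. A picture is of the moment at which its call begins. There is no depth.
- r.close_job(): hands the job in; it is judged then, once.
The state is a dict: "time": time; "joint_positions": joint angles; "joint_vel": joint speeds; "joint_torque": joint torques, N m; "ee_pos": TCP position; "eef_rot": TCP orientation; "ft_force": force on the tool from outside, world axes, zero at the start; "torque": the same for the moment, N m; "width": finger opening in m; "grip_force": force on a finger pad.
Only numpy, scipy, OpenCV 4.12 (cv2) and the standard library are available. Lean on these libraries where they do the work, as an engineer would, in place of code of your own. Each camera call takes 0.05 s, during which the arm holds its last target. There are 200 camera calls.

## Working session

There is one attempt and no reset: what is moved stays moved. The work goes in short steps, Python scripts to look and compute and a tool call to move; the robot and the scene stay as the last step left them, time stands still between calls to the robot, and variables do not carry over. Pictures are saved under pics/ and viewed, at most 10 in all, crops included, and the job is handed in when it is done.

```bash
ls; mkdir -p pics; python3 - <<'E'
from bench import r, optics, telemetry
import cv2,numpy as np
s=telemetry.read_state();print({k:np.round(s[k],3) for k in s})
for n in["side","top"]:
    c=optics.camera(n);cv2.imwrite(f"pics/{n}0.png",c["img"][:,:,::-1]);print(n,c["fx"],c["fy"],c["cx"],c["cy"],np.round(c["pose"],4).tolist())
E
```

```text
bench.py
pics
{'time': np.float64(0.0), 'joint_positions': array([-1.341,  0.333, -0.065,  1.461,  0.022,  1.35 , -0.088]), 'joint_vel': array([ 0.   ,  0.001,  0.001,  0.   ,  0.   ,  0.002, -0.   ]), 'joint_torque': array([-1.0000e-03, -6.2325e+01,  2.4000e-02, -3.8991e+01, -6.2000e-02,
        4.0000e-02,  0.0000e+00]), 'ee_pos': array([0.156, 0.605, 0.244]), 'eef_rot': array([ 0.126,  0.992, -0.001, -0.   ]), 'ft_force': array([ 0.044,  0.224, -0.5  ]), 'torque': array([-0.005,  0.033,  0.001]), 'grip_force': np.float64(0.0), 'width': np.float64(0.087)}
side 410.8310836723876 410.8310836723876 319.58059089222263 201.29787081972825 [[0.952, -0.2185, 0.2142, 0.4423], [-0.3059, -0.6873, 0.6588, -0.5271], [0.0032, -0.6927, -0.7212, 0.6685], [0.0, 0.0, 0.0, 1.0]]
top 415.97775509605566 415.97775509605566 321.7116486357332 192.12544655948986 [[0.0279, -0.9873, 0.1566, 0.4447], [-0.9989, -0.0335, -0.0335, 0.0167], [0.0383, -0.1555, -0.9871, 0.9342], [0.0, 0.0, 0.0, 1.0]]
```

View pics/side0.png

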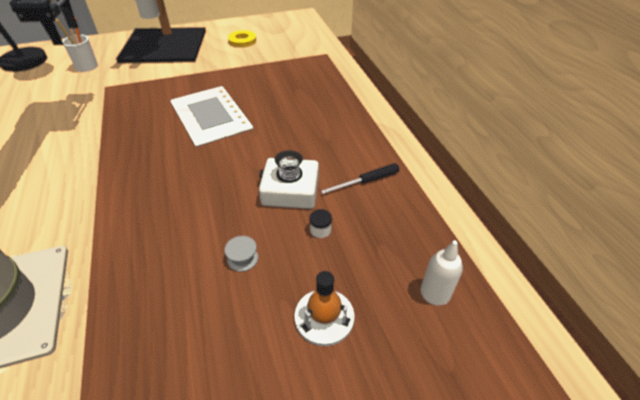

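View pics/top0.png

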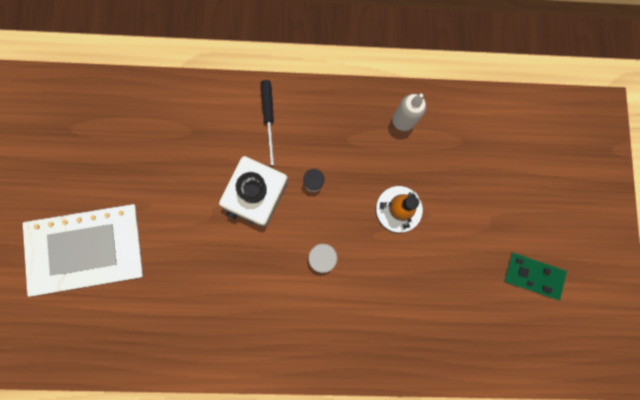

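Side view: flask cap about (325,279), mixer ring about (289,158). Top view: cap about (410,201), ring about (251,187). I'll zoom in on these for accuracy.

```bash
python3 - <<'E'
import cv2,numpy as np
S=cv2.imread("pics/side0.png");T=cv2.imread("pics/top0.png")
def crop(I,u,v):
    c=cv2.resize(I[v:v+50,u:u+66],None,fx=6,fy=6,interpolation=cv2.INTER_CUBIC)
    for i in range(0,66,10):cv2.putText(c,str(u+i),(i*6,8),0,.3,(0,255,0));cv2.line(c,(i*6,10),(i*6,300),(0,255,0),1) if 0 else cv2.line(c,(i*6+3,10),(i*6+3,16),(0,255,0),1)
    for i in range(0,50,10):cv2.putText(c,str(v+i),(0,i*6+6),0,.3,(0,255,255));cv2.line(c,(20,i*6+3),(26,i*6+3),(0,255,255),1)
    return c
cv2.imwrite("pics/m.png",np.vstack([np.hstack([crop(S,290,265),crop(S,256,145)]),np.hstack([crop(T,375,182),crop(T,218,165)])]))
E
```

```text
(no output)
```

View pics/m.png

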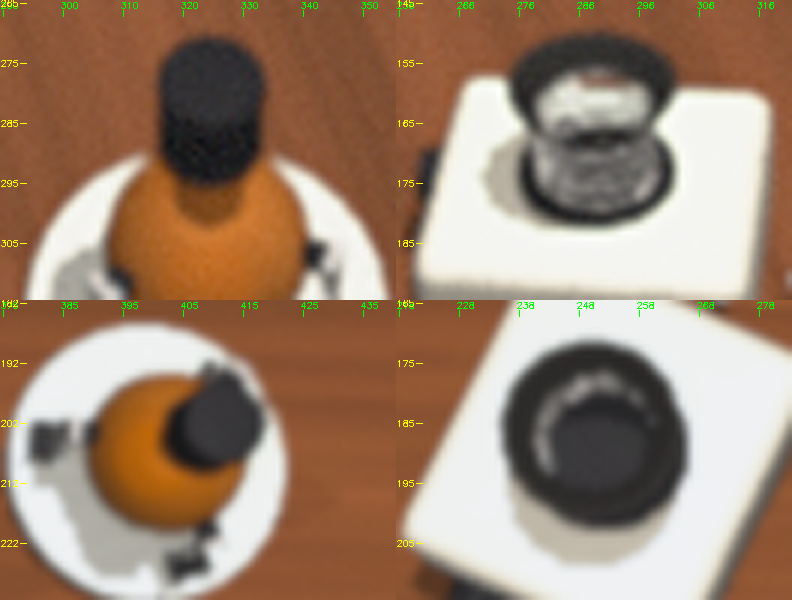

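```bash
cat >h.py <<'E'
import numpy as np
from scipy.optimize import least_squares
K={"side":(410.831,319.581,201.298),"top":(415.978,321.712,192.125)}
P={"side":np.array([[0.952,-0.2185,0.2142,0.4423],[-0.3059,-0.6873,0.6588,-0.5271],[0.0032,-0.6927,-0.7212,0.6685]]),
"top":np.array([[0.0279,-0.9873,0.1566,0.4447],[-0.9989,-0.0335,-0.0335,0.0167],[0.0383,-0.1555,-0.9871,0.9342]])}
def proj(n,X):
    f,cx,cy=K[n];q=(np.asarray(X)-P[n][:,3])@P[n][:,:3]
    return q[...,:2]/q[...,2:]*f+[cx,cy]
a=np.linspace(0,2*np.pi,181);C=np.c_[np.cos(a),np.sin(a),0*a]
def box(n,p,R): q=proj(n,np.array(p)+R*C);return np.r_[q.min(0),q.max(0)]
def px(u0,v0,p): p=np.array(p,float);return (p+.5)/6-.5+np.array([u0,v0,u0,v0])
def fit(S,T,R,x0):
    def res(x):
        e=np.r_[box("side",x,R)-S,box("top",x,R)-T];return e[~np.isnan(e)]
    s=least_squares(res,x0);return s.x,np.round(s.fun,2)
def atz(n,u,v,z):
    f,cx,cy=K[n];d=P[n][:,:3]@[(u-cx)/f,(v-cy)/f,1];o=P[n][:,3];return o+d*(z-o[2])/d[2]
E
python3 - <<'E'
from h import *
N=np.nan
print("cap",fit(px(290,265,[160,37,263,N]),px(375,182,[182,79,265,162]),.014,[.4,-.2,.116]))
print("ring",fit(px(256,145,[114,33,280,N]),px(218,165,[106,41,292,229]),.032,[.4,.2,.1]))
print("clipplate",fit(np.full(4,N),px(375,182,[8,23,288,301]),.052,[.4,-.2,.012]))
print("squeeze tip(side/top)",atz("side",454,241,.15),atz("top",421,97,.15))
print("jar",atz("top",314,180,.042),"spool",atz("top",322,258,.036))
for t in [(250,158),(286,182)]:print("mixer",atz("top",*t,.056))
print("prongs",[atz("top",375+a/6,182+b/6,.06) for a,b in[(49,140),(222,75),(190,260)]])
E
```

```text
cap (array([ 0.56072036, -0.19020591,  0.1233838 ]), array([-0.56,  0.11,  0.24, -0.07, -0.29,  0.09, -0.14]))
ring (array([0.58479229, 0.13277599, 0.09591485]), array([-1.85,  0.51,  0.48, -0.32, -0.55,  0.36, -0.84]))
clipplate (array([ 0.55857702, -0.18760778,  0.02296173]), array([ 0.1, -0.1, -0.1,  0.1]))
squeeze tip(side/top) [ 0.77468492 -0.20280053  0.15      ] [ 0.76842675 -0.20320115  0.15      ]
jar [0.61243775 0.0039927  0.042     ] spool [ 0.44493862 -0.01836571  0.036     ]
mixer [0.65310172 0.14333631 0.056     ]
mixer [0.60335218 0.0639404  0.056     ]
prongs [array([ 0.55935927, -0.14472249,  0.06      ]), array([ 0.58481364, -0.20683259,  0.06      ]), array([ 0.51828952, -0.19502303,  0.06      ])]
```

Cap is about (0.560,-0.190), top ~0.12 m; ring about (0.585,0.133), top ~0.096. I'll move toward the mixer on the way and look with the wrist camera.

Request:
step_hand:
  increments: [-0.48,-0.32,-0.05,0,0.087,-0.48,-0.32,-0.05,0,0.087,-0.48,-0.32,-0.05,0,0.087,-0.48,-0.32,-0.05,0,0.087,-0.48,-0.32,-0.05,0,0.087,-0.48,-0.32,-0.05,0,0.087,-0.48,-0.32,-0.05,0,0.087,-0.48,-0.32,-0.05,0,0.087,-0.48,-0.32,-0.05,0,0.087,-0.48,-0.32,-0.05,0,0.087,-0.48,-0.32,-0.05,0,0.087,-0.48,-0.32,-0.05,0,0.087]

```text
time: 1.3
ee_pos: [0.5431, 0.1711, 0.2947]
eef_rot: [0.128, 0.992, -0.001, 0.0]
ft_force: [0.2, -0.1, 0.3]
width: 0.087
grip_force: 0.0
```

```bash
python3 - <<'E'
from bench import r, optics, telemetry
import cv2,numpy as np
from h import proj
c=optics.camera("wrist");np.save("pics/w1.npy",c["pose"]);cv2.imwrite("pics/w1.png",c["img"][:,:,::-1]);print(c["fx"],c["cx"],c["cy"],np.round(c["pose"],4).tolist());s=telemetry.read_state();print(s["ee_pos"],s["eef_rot"],s["joint_positions"])
E
```

```text
309.70691628693146 320.3219989614009 204.07725646056898 [[0.2549, 0.9304, 0.2635, 0.4701], [0.967, -0.245, -0.0705, 0.19], [-0.001, 0.2728, -0.9621, 0.4341], [0.0, 0.0, 0.0, 1.0]]
[0.54501723 0.16783725 0.29483351] [ 0.13001443  0.99151086 -0.00114461  0.00107214] [-0.69049787  0.18632594  0.35999853  1.55193022 -0.06306593  1.41445053
  0.98358706]
```

View pics/w1.png

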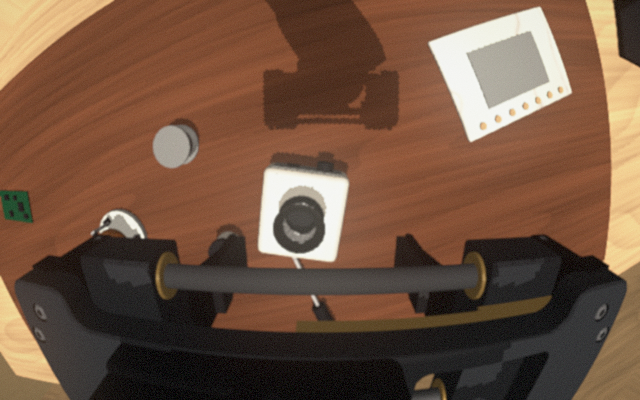

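Wrist view: ring's outer rim is centred about (299,223), the mixer housing below it is not obstructed, and the clip is partly hidden at (122,222).

```bash
cat >>h.py <<'E'
def fray(u,v,M,f=309.707,cx=320.322,cy=204.077):
    x,y=u-cx,v-cy;rr=np.hypot(x,y);t=rr/f
    return M[:3,:3]@[np.sin(t)*x/rr,np.sin(t)*y/rr,np.cos(t)]
def fatz(u,v,M,z): d=fray(u,v,M);return M[:3,3]+d*(z-M[2,3])/d[2]
def fproj(X,M,f=309.707,cx=320.322,cy=204.077):
    q=(np.asarray(X)-M[:3,3])@M[:3,:3];r=np.hypot(q[...,0],q[...,1]);t=np.arctan2(r,q[...,2])
    return np.stack([cx+f*t*q[...,0]/r,cy+f*t*q[...,1]/r],-1)
E
python3 - <<'E'
from h import *
import cv2
M=np.load("pics/w1.npy");print(fatz(299,224,M,.099))
W=cv2.imread("pics/w1.png");S=cv2.imread("pics/side0.png");T=cv2.imread("pics/top0.png")
def draw(I,pts,u,v):
    c=cv2.resize(I[v:v+66,u:u+66],None,fx=6,fy=6,interpolation=cv2.INTER_CUBIC)
    for q in pts: cv2.polylines(c,[np.int32(((q-[u,v])+.5)*6)],True,(0,255,255),1)
    return c
X=np.array([.5850,.1325,.099]);D=np.array([0,0,-.011])
f=lambda p:[p(X+.032*C),p(X+D+.032*C)]
Y=np.array([.5605,-.190,.116])
cv2.imwrite("pics/o1.png",np.vstack([np.hstack([draw(W,f(lambda x:fproj(x,M)),266,190),draw(S,f(lambda x:proj("side",x)),256,135)]),
 np.hstack([draw(T,f(lambda x:proj("top",x)),218,155),draw(T,[proj("top",Y+.014*C),proj("top",Y+[0,0,-.032]+.014*C)],375,172)])])[:, :])
I=cv2.imread("pics/o1.png");cv2.imwrite("pics/o1.png",cv2.resize(I,(600,600)))
E
```

```text
[0.57870066 0.13568501 0.099     ]
```

View pics/o1.png

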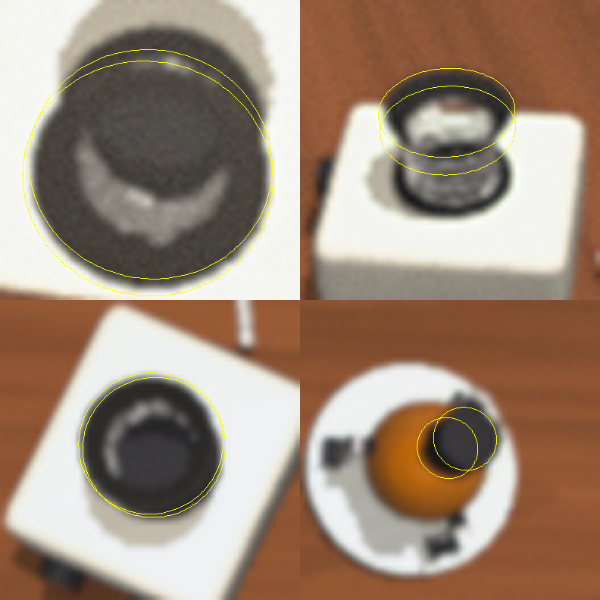

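Request:
step_hand:
  increments: [-0.07,-0.35,0,0,0.087,-0.07,-0.35,0,0,0.087,-0.07,-0.35,0,0,0.087,-0.07,-0.35,0,0,0.087,-0.07,-0.35,0,0,0.087,-0.07,-0.35,0,0,0.087,-0.07,-0.35,0,0,0.087,-0.07,-0.35,0,0,0.087,-0.07,-0.35,0,0,0.087,-0.07,-0.35,0,0,0.087]

```text
time: 2.35
ee_pos: [0.5215, -0.1796, 0.2941]
eef_rot: [0.125, 0.992, 0.0, -0.0]
ft_force: [1.4, 0.8, 0.8]
width: 0.087
grip_force: 0.0
```

```bash
python3 - <<'E'
from bench import r, optics, telemetry
import cv2,numpy as np
from h import *
c=optics.camera("wrist");M=c["pose"];np.save("pics/w2.npy",M);W=c["img"][:,:,::-1].copy();cv2.imwrite("pics/w2.png",W);s=telemetry.read_state();print(s["ee_pos"],s["eef_rot"],s["joint_positions"])
Y=np.array([.5605,-.190,.116])
u,v=np.int32(fproj(Y,M))-[40,50];print(u,v)
c=cv2.resize(W[v:v+100,u:u+100],None,fx=6,fy=6,interpolation=cv2.INTER_CUBIC)
for q in [fproj(Y+.014*C,M),fproj(Y+[0,0,-.032]+.014*C,M)]: cv2.polylines(c,[np.int32(((q-[u,v])+.5)*6)],True,(0,255,255),1)
cv2.imwrite("pics/o2.png",c)
E
```

```text
[ 0.52165702 -0.17909923  0.29415433] [ 1.24795803e-01  9.92182325e-01  3.75892399e-04 -3.15577951e-04] [-0.30346005  0.15280596  0.62366246  1.61030319 -0.09082962  1.40834582
  1.65000694]
280 176
```

View pics/o2.png

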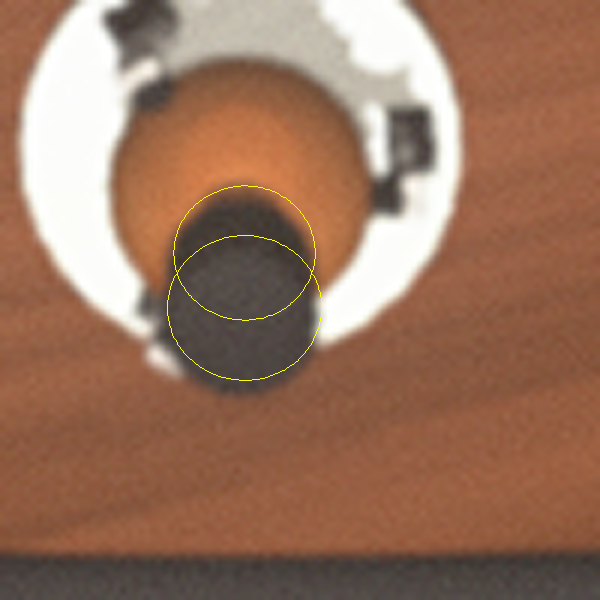

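Overlay: the cap sits ~2 px lower than predicted, consistent with its top being higher (flask foot on the 12 mm plate → 0.128). I'll refit with all three views.

```bash
python3 - <<'E'
from h import *
M=np.load("pics/w2.npy");M1=np.load("pics/w1.npy");n=np.nan
S=px(290,265,[160,37,263,n]);T=px(375,182,[182,79,265,162]);W=px(280,176,[166,n,322,393])
def fb(p,R,M):q=fproj(np.array(p)+R*C,M);return np.r_[q.min(0),q.max(0)]
def go(S,T,W,R,M,x0,z=None):
    def res(x):
        x=x if z is None else [x[0],x[1],z]
        e=np.r_[box("side",x,R)-S,box("top",x,R)-T,fb(x,R,M)-W];return e[~np.isnan(e)]
    s=least_squares(res,x0);print(np.round(s.x,4),np.round(s.fun,1))
go(S,T,W,.014,M,[.56,-.19,.12]);go(S,T,W,.014,M,[.56,-.19,.12],.128)
# ring; W crop o1 scaled 600/792*6
k=600/792*6
W=np.array([33,n,272,287])/k-.5+[266,190,266,190]
S=px(256,145,[114,33,280,n]);T=px(218,165,[106,41,292,229])
go(S,T,W,.032,M1,[.58,.13,.1]);go(S,T,W,.032,M1,[.58,.13,.1],.099)
E
```

```text
[ 0.5606 -0.1901  0.1228] [-0.6  0.3  0.1 -0.2 -0.2 -0.  -0.1 -0.1  0.1  0.3]
[ 0.5595 -0.19    0.12  ] [-1.3 -1.5 -0.4  0.4 -0.1  0.6  0.2 -0.5  0.1  1.2]
[0.585  0.1334 0.094 ] [-1.8  1.   0.5 -0.5 -0.5  0.1 -0.8 -0.9  0.9  0.1]
[0.584  0.1334 0.1   ] [-2.4 -0.7 -0.  -0.9 -0.5 -0.1 -0.7 -1.8  0.8  1.1]
```

Request:
step_hand:
  increments: [-0.04,-0.001,0.03,0,0.087,-0.04,-0.001,0.07,0,0.087,-0.04,-0.001,0.11,0,0.087,-0.04,-0.001,0.14,0,0.087,-0.04,-0.001,0.16,0,0.087,-0.04,-0.001,0.178,0,0.087,-0.04,-0.001,0.178,0,0.087,-0.04,-0.001,0.178,0,0.087]

```text
time: 3.2
ee_pos: [0.5602, -0.1908, 0.1168]
eef_rot: [0.125, 0.992, 0.0, -0.0]
ft_force: [0.5, -0.7, 0.5]
width: 0.0869
grip_force: 0.0
```

```bash
python3 - <<'E'
from bench import r, optics, telemetry
import cv2,numpy as np
c=optics.camera("wrist");W=c["img"][:,:,::-1];cv2.imwrite("pics/w3.png",W);s=telemetry.read_state();print(s["ee_pos"],s["eef_rot"],s["ft_force"])
E
```

```text
[ 0.56047084 -0.19123137  0.11746987] [1.25371887e-01 9.92109670e-01 1.69990673e-04 5.14220029e-04] [0.40291826 0.75304854 0.34836544]
```

View pics/w3.png

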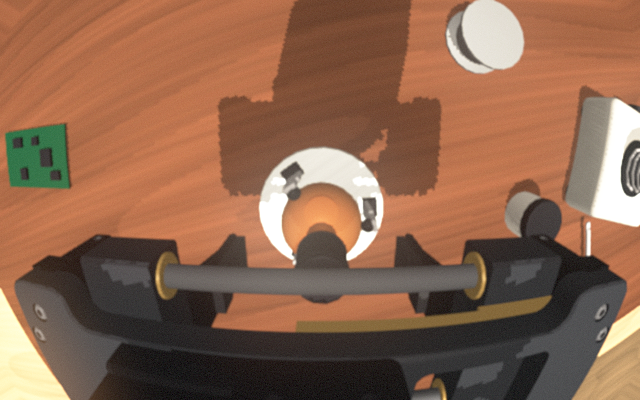

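The cap is centred between the jaws (320,265). Now I'll grip it.

Request:
step_hand:
  increments: [0,0,0,0,0.02,0,0,0,0,0.02,0,0,0,0,0.02,0,0,0,0,0.02,0,0,0,0,0.02,0,0,0,0,0.02,0,0,0,0,0.02,0,0,0,0,0.02]
  grip_force: 40

```text
time: 4.05
ee_pos: [0.5597, -0.1921, 0.1165]
eef_rot: [0.126, 0.992, 0.0, -0.0]
ft_force: [-0.2, 0.3, 0.3]
width: 0.0311
grip_force: 0.0
```

Request:
step_hand:
  increments: [0,0,0,0,0.02,0,0,0,0,0.02,0,0,0,0,0.02,0,0,0,0,0.02,0,0,0,0,0.02]

```text
time: 4.55
ee_pos: [0.5597, -0.192, 0.1165]
eef_rot: [0.126, 0.992, 0.0, -0.0]
ft_force: [0.6, 1.5, 0.4]
width: 0.0268
grip_force: 40.0
```

Request:
step_hand:
  increments: [0,0,-0.005,0,0.02,0,0,-0.01,0,0.02,0,0,-0.015,0,0.02,0,0,-0.02,0,0.02,0,0,-0.025,0,0.02,0,0,-0.03,0,0.02,0,0,-0.04,0,0.02,0,0,-0.05,0,0.02,0,0,-0.07,0,0.02,0,0,-0.09,0,0.02,0,0,-0.12,0,0.02,0,0,-0.15,0,0.02]

```text
time: 5.75
ee_pos: [0.5596, -0.1924, 0.2686]
eef_rot: [0.126, 0.992, -0.0, 0.0]
ft_force: [0.4, -0.3, -1.2]
width: 0.027
grip_force: 40.0
```

Request:
step_hand:
  increments: [0,0,0,0,0.02,0,0,0,0,0.02,0,0,0,0,0.02]

```text
time: 6.05
ee_pos: [0.5594, -0.192, 0.2658]
eef_rot: [0.126, 0.992, 0.0, -0.001]
ft_force: [-0.5, 0.8, -2.1]
width: 0.0273
grip_force: 40.0
```

```bash
python3 - <<'E'
from bench import r, optics, telemetry
import cv2,numpy as np
a=optics.camera("side")["img"][:,:,::-1];b=optics.camera("wrist")["img"][:,:,::-1]
s=a[150:350,200:480]
cv2.imwrite("pics/s4.png",np.vstack([cv2.resize(s,None,fx=2,fy=2)[:380,:560],cv2.resize(b[180:330,180:460],None,fx=2,fy=2)[:220,:560]]))
s=telemetry.read_state();print(s["ee_pos"],s["eef_rot"],s["ft_force"],s["torque"])
E
```

```text
[ 0.55929125 -0.19194694  0.26553613] [ 1.26095180e-01  9.92017804e-01  4.18837349e-05 -8.24534924e-04] [-0.12788686 -0.1195066  -2.64297212] [-0.02312047  0.06977887  0.01492655]
```

View pics/s4.png

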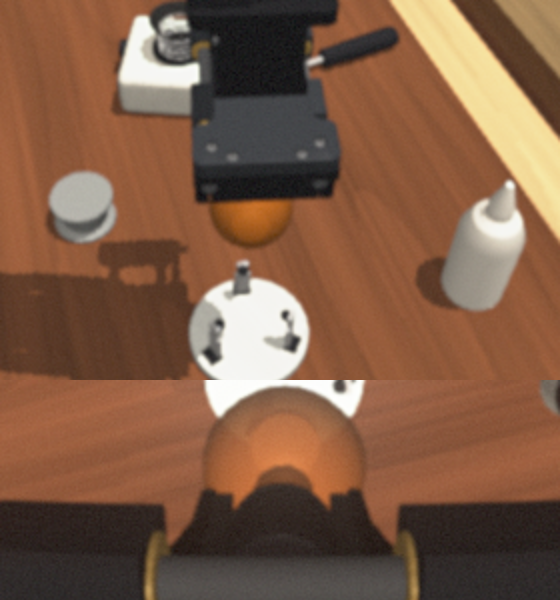

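Flask hangs clear of the clip, bulb bottom at side px (325,273), wrist bulb centred at x≈322. I'll check for slip/tilt via the bulb position.

```bash
python3 - <<'E'
from h import *
from bench import r, optics, telemetry
import cv2
rng=np.random.default_rng(0);U=rng.normal(size=(20000,3));U/=np.linalg.norm(U,axis=1)[:,None]
S=optics.camera("side")["img"];M=(c:=optics.camera("wrist"))["pose"]
hsv=lambda i:cv2.cvtColor(i,cv2.COLOR_RGB2HSV)
def mask(i,b):
    h=hsv(i);m=((h[...,1]>200)&(h[...,0]<16)&(h[...,2]>120)).astype(np.uint8);z=m*0;z[b[1]:b[3],b[0]:b[2]]=1;return m*z
m=mask(S,(290,240,360,285));ys,xs=np.nonzero(m);print("side obs",xs.min(),xs.max(),ys.max())
for c0 in [(.559,-.192,.1915)]:
    X=np.array(c0)+.03*U;q=proj("side",X);print("side pred",q.min(0),q.max(0))
    q=fproj(X,M);print("wrist pred",q.min(0),q.max(0),"obs x 281.5..362.5 ytop ~184")
E
```

```text
side obs 307 343 270
side pred [303.59206197 232.31642905] [345.43728441 274.49020329]
wrist pred [279.58974915 182.19434232] [361.98363662 264.54473202] obs x 281.5..362.5 ytop ~184
```

Request:
step_hand:
  increments: [0.005,0.02,0,0,0.02,0.01,0.05,0,0,0.02,0.015,0.08,0,0,0.02,0.02,0.12,0,0,0.02,0.03,0.16,0,0,0.02,0.035,0.2,0,0,0.02,0.04,0.24,0,0,0.02,0.05,0.27,0,0,0.02,0.055,0.3,0,0,0.02,0.057,0.315,0,0,0.02,0.057,0.321,0,0,0.02,0.057,0.321,0,0,0.02]

```text
time: 7.45
ee_pos: [0.585, 0.1324, 0.2662]
eef_rot: [0.126, 0.992, -0.0, -0.0]
ft_force: [0.6, -0.6, -1.9]
width: 0.0272
grip_force: 40.0
```

Request:
step_hand:
  increments: [0,0,0,0,0.02,0,0,0,0,0.02,0,0,0,0,0.02]

```text
time: 7.75
ee_pos: [0.585, 0.1317, 0.2667]
eef_rot: [0.127, 0.992, 0.0, 0.0]
ft_force: [-0.2, -0.7, -0.8]
width: 0.0272
grip_force: 40.0
```

Request:
step_hand:
  increments: [0,0.001,0.01,0,0.02,0,0.001,0.025,0,0.02,0,0.001,0.04,0,0.02,0,0.001,0.05,0,0.02,0,0.001,0.055,0,0.02,0,0.001,0.055,0,0.02,0,0.001,0.055,0,0.02]

```text
time: 8.45
ee_pos: [0.5853, 0.1339, 0.2119]
eef_rot: [0.126, 0.992, 0.0, 0.0]
ft_force: [-0.6, 0.7, -2.0]
width: 0.0272
grip_force: 40.0
```

```bash
python3 - <<'E'
from bench import r, optics, telemetry
import cv2,numpy as np
a=optics.camera("side")["img"][:,:,::-1];b=optics.camera("wrist")["img"][:,:,::-1]
cv2.imwrite("pics/s5.png",np.hstack([cv2.resize(a[110:230,240:340],None,fx=4,fy=4),cv2.resize(b[160:280,270:370],None,fx=4,fy=4)]))
s=telemetry.read_state();print(s["ee_pos"],s["ft_force"])
E
```

```text
[0.5854494  0.1339938  0.21220852] [-0.82553233 -0.31065063 -2.03101783]
```

View pics/s5.png

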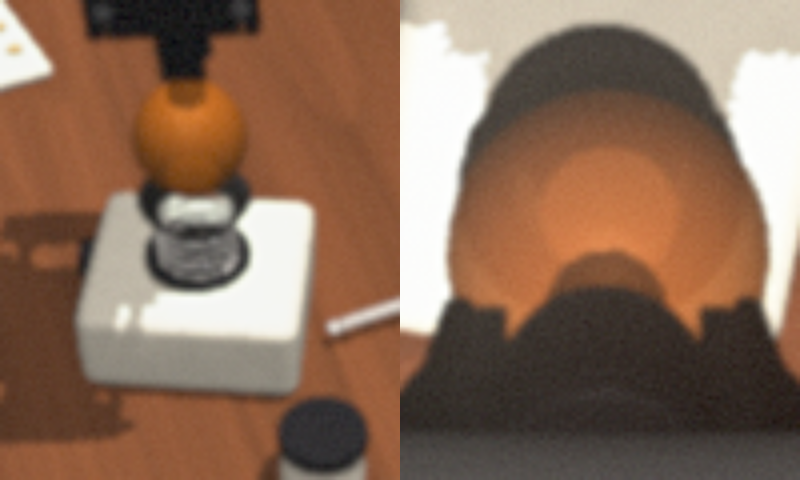

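Bulb is directly above the ring, within ~2 mm (side: bulb x 190 vs ring 194 in the crop; wrist 608 vs 602). I'll correct this slightly and descend.

Request:
step_hand:
  increments: [-0.0018,-0.0011,0.008,0,0.02,-0.0018,-0.0011,0.014,0,0.02,-0.0018,-0.0011,0.018,0,0.02,-0.0018,-0.0011,0.02,0,0.02,-0.0018,-0.0011,0.022,0,0.02,-0.0018,-0.0011,0.024,0,0.02,-0.0018,-0.0011,0.026,0,0.02,-0.0018,-0.0011,0.026,0,0.02]

```text
time: 9.35
ee_pos: [0.5866, 0.1325, 0.1857]
eef_rot: [0.126, 0.992, 0.0, 0.0]
ft_force: [-1.2, -0.9, 2.6]
width: 0.027
grip_force: 40.0
```

Request:
step_hand:
  increments: [0,0,0.003,0,0.02,0,0,0.005,0,0.02,0,0,0.005,0,0.02]

```text
time: 9.65
ee_pos: [0.5866, 0.1325, 0.1805]
eef_rot: [0.126, 0.992, 0.0, 0.0]
ft_force: [-2.1, -0.5, 4.9]
width: 0.0271
grip_force: 40.0
```

Request:
step_hand:
  increments: [0,0,0.003,0,0.02,0,0,0.006,0,0.02,0,0,0.006,0,0.02]

```text
time: 9.95
ee_pos: [0.5866, 0.1325, 0.1747]
eef_rot: [0.126, 0.992, 0.0, 0.0]
ft_force: [-2.2, -0.8, 7.1]
width: 0.0272
grip_force: 40.0
```

Request:
step_hand:
  increments: [0,0,0.002,0,0.02,0,0,0.003,0,0.02,0,0,0.003,0,0.02]

```text
time: 10.25
ee_pos: [0.5868, 0.1325, 0.1722]
eef_rot: [0.126, 0.992, 0.0, 0.0]
ft_force: [-3.5, -1.0, 9.3]
width: 0.0271
grip_force: 39.9
```

Request:
step_hand:
  increments: [0,0,0.002,0,0.02,0,0,0.002,0,0.02,0,0,0.002,0,0.02]

```text
time: 10.55
ee_pos: [0.5871, 0.1325, 0.1708]
eef_rot: [0.126, 0.992, 0.0, 0.001]
ft_force: [-4.1, -0.5, 12.6]
width: 0.027
grip_force: 39.9
```

Request:
step_hand:
  increments: [0.001,0,0.001,0,0.02,0.0015,0,0.002,0,0.02,0.0015,0,0.002,0,0.02]

```text
time: 10.85
ee_pos: [0.5864, 0.1328, 0.1704]
eef_rot: [0.126, 0.992, 0.001, 0.002]
ft_force: [-5.3, -2.3, 21.7]
width: 0.0269
grip_force: 39.9
```

Request:
step_hand:
  increments: [0,0,0.001,0,0.02,0,0,0.001,0,0.02,0,0,0.001,0,0.02,0,0,0.001,0,0.02]

```text
time: 11.25
ee_pos: [0.5868, 0.1328, 0.1704]
eef_rot: [0.126, 0.992, 0.001, 0.002]
ft_force: [-7.6, -2.0, 29.5]
width: 0.027
grip_force: 39.9
```

```bash
python3 - <<'E'
from bench import r, optics, telemetry
import cv2,numpy as np
a=optics.camera("side")["img"][:,:,::-1];b=optics.camera("wrist")["img"][:,:,::-1]
cv2.imwrite("pics/s6.png",np.hstack([cv2.resize(a[110:230,240:340],None,fx=4,fy=4),cv2.resize(b[160:280,270:370],None,fx=4,fy=4)]))
E
```

```text
(no output)
```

View pics/s6.png

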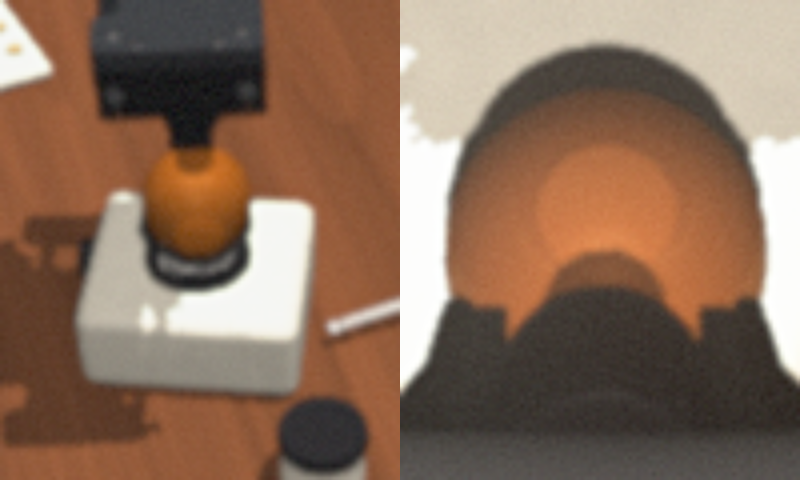

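The ring is down on its stop with the bulb seated: z no longer moves and the force rises steeply. I'll ease the push a little.

Request:
step_hand:
  increments: [0.0005,0,-0.001,0,0.02,0.0005,0,-0.001,0,0.02,0.0005,0,-0.001,0,0.02,0.0005,0,-0.001,0,0.02,0.0005,0,-0.001,0,0.02,0.0005,0,-0.001,0,0.02]

```text
time: 11.95
ee_pos: [0.586, 0.1328, 0.1703]
eef_rot: [0.126, 0.992, 0.001, 0.002]
ft_force: [-5.5, -0.7, 21.1]
width: 0.0269
grip_force: 39.9
```

```bash
python3 -c "
from bench import r, optics, telemetry
print(telemetry.read_state()['ft_force']); print(r.close_job())"
```

```text
[-5.5129905  -0.70219424 21.09777237]
the job is handed in; nothing more can be done
None
```

The flask is out of its clip, seated upright in the mixer's ring and held pressed down on the stop with about 21 N; I handed the job in at about 12 s, still gripping it, and no verdict came back.

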